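Clip the lamp on and index the carriage

TASK

Take the orange sprung clip lamp off its wooden rack by squeezing its handles, and clip it over the upper edge of the upright steel plate on the blue carriage. Then take the carriage by its black knob and slide it along the rail until you feel its ball drop into the notch at the brass collar (tick lines in line), without running past it. Finish while still gripping the knob and holding the carriage still in the notch, and leave the stand, screwdriver, slat and jar where they are.

Things in the scene. Friction and masses are not known exactly. Their poses are not given: they have to be found in the camera images.
- rail: Fixed slide rail on the bench: wooden foot 70 wide x 320 long x 18 mm, aluminium track on top up to 30 mm. Origin: centre of its underside, on the bench. Its y axis runs along the rail, its x axis across it, away from the robot; z up.
- carriage (a joint): Position of the blue carriage along the rail, m: 0 at the stop at the rail's -y end, grows along the rail's +y to 0.2 at the other stop. It slides against about 1.2 N of friction. The carriage always starts on the -y side of the notch, 60 mm or more short of it. A sprung ball under it drops 2 mm into the 10 mm wide notch: within 5 mm of the notch's middle it pulls the carriage in, and it takes about 6 N more to push it out again.
- tick (a point): White tick line on top of the carriage (block 60 across x 70 along the rail, top 53.5 mm above the bench), on the robot's side; it marks the carriage's middle along the rail and so the ball.
- notch (a point): Red tick line on top of the brass collar (30 mm long along the rail, 38 mm high on the robot's side, 30 mm on the far side), the collar being fixed beside the rail at a place that varies. It marks the middle of the notch: the ball is home when tick and notch agree along the rail. Axes as the rail's.
- knob: Black round knob standing on the middle of the carriage: 26 mm diameter, 40 mm tall, 53.5 to 93.5 mm above the bench. Origin: middle of its foot. Grasped from above.
- knob_grip (a point): Middle of the knob, 24 mm above its foot (77.5 mm above the bench): the height to grip.
- edge_plate: Upright steel plate fixed to the carriage, at the end of a 12 mm thick blue arm that reaches across the rail to +x. Origin: middle of its lower edge, 52 mm below the upper edge.
- plate_edge (a point): Middle of the upper edge of the steel plate on the carriage's arm: plate 5 mm thick, 60 mm long, running along the rail (along this point's y); the edge is 88.5 mm above the bench and 105 mm from the knob's axis on the rail's +x side. 38 mm of the plate stand clear above the arm. x is across the plate.
- clip: Orange sprung clip with a small black lamp (18 mm diameter, 26 mm long, on the +x side, 12 to 30 mm under the pivot), 85 g. Origin: the pivot pin. y along the pin and along the edge it is clipped on, z up towards the handles, x across. 24 mm wide along y. The jaws reach 34 mm below the pivot with rubber faces from 18 to 34 mm below it, upright and 5 mm apart when on a 5 mm plate; an edge can go in up to 4 mm from the pivot's axis, but as stored it lies 12 mm below the pivot.
- clip_grip (a point): Point midway between the clip's two handles, 32 mm above the pivot: the place to squeeze, closing along the clip's x. The handles end 52 mm above the pivot. Here they are 33 mm apart outside when clipped on a plate and 22 mm when fully squeezed against their stop, which takes about 10 N; the faces are then upright, the jaws are about 16 mm apart, and they spring shut on release with about 7 N.
- clip_mouth (a point): Point midway between the rubber jaw faces, 26 mm below the pivot.
- rack: Fixed wooden block 60 x 90 x 22 mm with an upright 5 mm steel plate 60 mm long along its y axis, upper edge 75 mm above the bench, on which the clip is stored, the edge 12 mm below its pivot. Origin: centre of its underside.
- stand: Bystander: slotted wooden post, 30 mm square, on a round reddish wooden disc 140 mm across, 34 mm thick; 196 mm tall, standing beyond the rail. Origin: centre of its underside.
- screwdriver: Bystander: red-handled screwdriver, 190 mm long, lying on the bench.
- slat: Bystander: slotted wooden slat, 250 x 34 x 8 mm, lying on the bench.
- jar: Bystander: small clear jar with a metal lid, 64 mm across, 70 mm tall. Origin: centre of its underside.
Things that resemble listed ones, but are neither listed nor needed, are in the scene too. Of the things like the clip, leave any that is turquoise; of the rest the smaller one is meant.

How it is judged:
By the outcome, as a careful person would: the job done as asked, in the order asked, and still so for the second after the job is handed in, while the arm keeps its last pose, push and grip.
It also fails if it takes over 51 s, if anything falls off the work surface, if the arm or the gripper's body presses on something with over 40 N, if the wrist force passes 120 N, or if a joint passes its speed limit or range.

ROBOT

A 6-joint arm with a two-finger parallel gripper is mounted at the origin on the work surface. World frame = base frame: x ahead of the robot, y to its left, z up, the work surface at z = 0. Lengths are in m, angles in rad, forces in N, time in s.
With the tool pointing down it reaches from about 0.25 to 0.725 m from the base axis. Payload 4 kg.
Tool frame: the origin (TCP) lies on the centre line of the jaws, within the pads' length; the fingertips stand 17 mm ahead of it and the grasp point (between the pads) lies 2 mm behind it; z points along the fingers, x is the direction in which the jaws open and shut, and the axes are right-handed (so a half turn about z gives the same grasp; the last joint's range is limited). The gripper opens to 85 mm and grips with 20 to 120 N. Pads are 22 mm wide; open, the fingers measure 114 mm over their backs; the gripper's body (76 mm by 85 mm) begins 54 mm behind the grasp point. The pads swing forward as they close: fully open they stand 13 mm farther back than shut.
Start: joints at [-1.276, 0.241, 0.005, 1.335, 0, 1.571], TCP at [0.145, -0.478, 0.248] pointing down, gripper open.
Joint ranges: [-2.72, 2.72], [-1.05, 1.87], [-1.09, 1.28], [-1.99, 2.15], [-1.42, 1.44], [-3.14, 3.14]. Speed limits (rad/s): [2.79, 2.79, 3.14, 3.14, 3.14, 3.14].

INTERFACE

Orientations are given as a unit quaternion [x, y, z, w].
In Python, from workcell import bot gives the robot as it stands.
- The arm moves only by the tool jog_arm, never from a script. Its arguments are lists of equal length, an entry for each row: "jaw": the closure, from 0 (fully open) to 1 (shut); "linear": the shift along the tool's x, y, z in m, a list of three; "delta_rot": the turn, a rotation vector about the tool's x, y, z in degrees, a list of three. A call has exactly 8 rows; each row is the pose to reach, as a shift and turn from the pose commanded when the call began, along the tool's axes at that moment; what a row does not reach only later rows make up. A row lasts 1/12 s, in which the tool goes at most 41.7 mm and 7.16 degrees, less where a joint would pass 70% of its speed; a pose out of reach is approached as far as the arm can. A call with a gripper value outside its range is refused whole. The fingers move at their own pace and stop on an object; the grip force is fixed at half the most. Time passes only in rows, so rows that repeat a pose let the fingers close, or fill a call up. It gives the time, the measured TCP pose, the force and the opening at its end, in the units of the state.
- bot.get_obs(): the state, without advancing time (a new reading comes with each control period).
- bot.camera(name): name is "scene" or "top" or "wrist"; returns (picture, depth): 420x560x3 uint8, red, green, blue; 420x560 float32, m along the optical axis (not along the pixel's ray), 0 where there is no reading.
- bot.calibration(name): a dict with "fovy" (degrees; the focal length in pixels is half the picture's height over the tangent of half this angle, whatever the lens; pixels are square), "cx", "cy" (the principal point, pixels), "origin" and "orientation" of the camera in the world. Camera axes: x right, y down, z forward; pixel columns grow to the right and rows downward; lengths in m; the calibration is good to about 2 mm. A picture is of the moment at which its call begins: read the wrist's pose just before it. calibration takes no time and is no camera call; for the wrist camera it gives the pose at the moment of the call.
- bot.job_done(): hands the job in, once; it reports no verdict.
The state is a dict: "clock": time; "joint_pos": joint angles; "joint_vel": joint speeds; "tau": joint torques, N m; "eef_pos": TCP position; "tool_rot": TCP orientation; "ft_force": force on the tool from outside, world axes, zero at the start; "ft_torque": the same for the moment, N m; "grip_width": finger opening in m.
Only numpy, scipy, OpenCV 4.12 (cv2) and the standard library are available. Lean on these libraries where they do the work, as an engineer would, in place of code of your own. Each camera call takes 0.05 s, during which the arm holds its last target.

## Working session

There is one attempt and no reset: what is moved stays moved. The work goes in short steps, Python scripts to look and compute and a tool call to move; the robot and the scene stay as the last step left them, time stands still between calls to the robot, and variables do not carry over. Pictures are saved under pics/ and viewed, and the job is handed in when it is done.

Besides the shell and the picture viewer there is one more tool, called after ">>>" as a command line: name --argument value ..., lists and objects as JSON in quotes. jog_arm: Moves the arm, as the interface text tells. Its arguments: {"type":"object","properties":{"jaw":{"type":"array","items":{"type":"number"}},"linear":{"type":"array","items":{"type":"array","items":{"type":"number"}}},"delta_rot":{"type":"array","items":{"type":"array","items":{"type":"number"}}}},"required":["jaw","linear","delta_rot"]}

```bash
ls -la; mkdir -p pics; cat > h.py <<'E'
import numpy as np, cv2
from workcell import bot
from scipy.spatial.transform import Rotation as R
def snap(name,fn):
    c=bot.calibration(name); im,d=bot.camera(name)
    cv2.imwrite(f'pics/{fn}.png',im[:,:,::-1]); np.savez(f'pics/{fn}.npz',im=im,d=d,**{k:np.array(v) for k,v in c.items()})
    return im,d,c
def load(fn):
    z=np.load(f'pics/{fn}.npz'); return z['im'],z['d'],z
def pts(d,c):
    H,W=d.shape; f=H/2/np.tan(np.radians(float(c['fovy']))/2)
    v,u=np.mgrid[0:H,0:W]
    P=np.stack([(u-float(c['cx']))/f*d,(v-float(c['cy']))/f*d,d],-1)
    return P@R.from_quat(c['orientation']).as_matrix().T+np.array(c['origin'])
def proj(p,c,H=420):
    f=H/2/np.tan(np.radians(float(c['fovy']))/2)
    q=(np.array(p)-np.array(c['origin']))@R.from_quat(c['orientation']).as_matrix()
    return np.array([float(c['cx'])+f*q[...,0]/q[...,2],float(c['cy'])+f*q[...,1]/q[...,2]]).T
E
python3 - <<'E'
from h import *
print(bot.get_obs())
for n in ('scene','top'):
    im,d,c=snap(n,n+'0'); print(n,c)
E
```

```text
total 12
drwxr-xr-x  3 agent agent 4096 Dec  7 05:28 .
drwxr-xr-x 23 root  root  4096 Dec  7 05:28 ..
drwxr-xr-x  2 agent agent 4096 Dec  7 05:28 pics
{'clock': 0.0, 'joint_pos': array([-1.27599917e+00,  2.41429871e-01,  3.71041777e-03,  1.33512944e+00,
        4.44235198e-06,  1.57079072e+00]), 'joint_vel': array([ 2.77704828e-04,  2.77369521e-04, -1.76534512e-03,  3.39177959e-04,
        3.03815507e-05,  3.09997675e-04]), 'tau': array([-1.08103621e-03, -3.72316718e+01,  2.52408439e+01,  1.68222823e-02,
       -8.59889747e-05, -6.04320391e-06]), 'eef_pos': array([ 0.14510677, -0.47787912,  0.24739916]), 'tool_rot': array([ 8.03290037e-01, -5.95587159e-01, -8.23076445e-04, -6.13029743e-04]), 'ft_force': array([-0.30474658, -0.38642758,  0.34870145]), 'ft_torque': array([ 0.00142143, -0.0104355 ,  0.03023427]), 'grip_width': 0.0855379954782989}
scene {'fovy': 52.26066610763595, 'cx': 282.0783300188639, 'cy': 211.06840259307899, 'origin': array([ 1.2080427 , -0.42920765,  0.85181048]), 'orientation': array([ 0.8012644 ,  0.45060397, -0.18440288, -0.3477456 ])}
top {'fovy': 49.75295527621588, 'cx': 277.4054313947074, 'cy': 203.52681796282033, 'origin': array([ 0.44749051, -0.0236732 ,  1.26133531]), 'orientation': array([-0.70291406,  0.70973148, -0.03341424,  0.03281079])}
```

View pics/scene0.png

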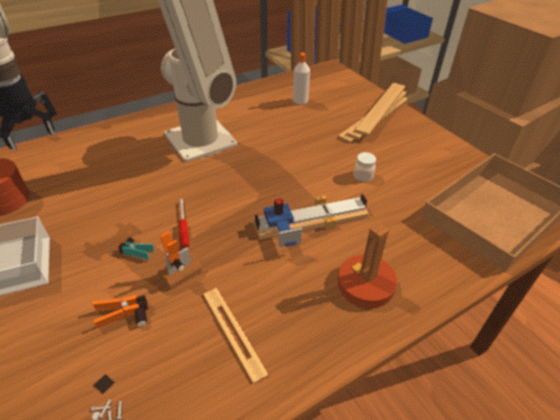

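View pics/top0.png

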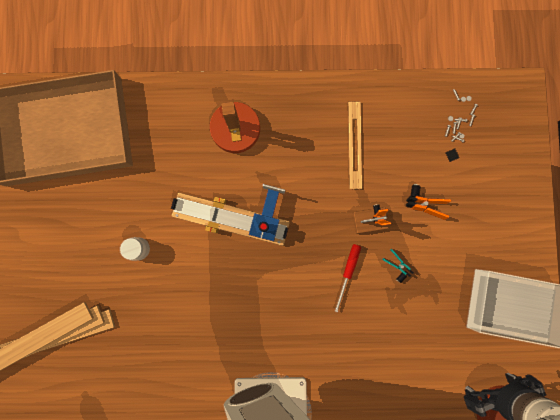

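The top view shows the robot base at the bottom (270,400), with the knob at about (263,226), the steel plate edge near (272,188), and the collar near (218,212). The orange clip on its rack is near (377,215). The turquoise clip (400,265) and the larger orange clip (428,203) are the ones to leave alone. I'll zoom in next.

```bash
python3 - <<'E'
from h import *
im,d,c=load('top0')
a=cv2.resize(im[180:250,165:300],None,fx=5.9,fy=5.9,interpolation=cv2.INTER_CUBIC)
b=cv2.resize(im[185:250,335:465],None,fx=6,fy=6,interpolation=cv2.INTER_CUBIC)
cv2.imwrite('pics/ta.png',a[:,:,::-1]);cv2.imwrite('pics/tb.png',b[:,:,::-1])
im2,d2,c2=load('scene0')
e=cv2.resize(im2[185:260,245:380],None,fx=5.9,fy=5.9,interpolation=cv2.INTER_CUBIC)
g=cv2.resize(im2[190:340,80:220],None,fx=4,fy=4,interpolation=cv2.INTER_CUBIC)
cv2.imwrite('pics/sa.png',e[:,:,::-1]);cv2.imwrite('pics/sb.png',g[:,:,::-1])
P=pts(d,c);print(P[300,200],P[226,263],P[188,272])
P2=pts(d2,c2)
print(P2[300,60],P2[203,279])
E
```

```text
[0.30254834 0.18919994 0.00177448] [0.49939812 0.0124985  0.09336474] [ 0.59902274 -0.01145768  0.08459353]
[ 0.44540376 -0.55308938 -0.00269392] [0.50843204 0.00993842 0.09304185]
```

View pics/ta.png

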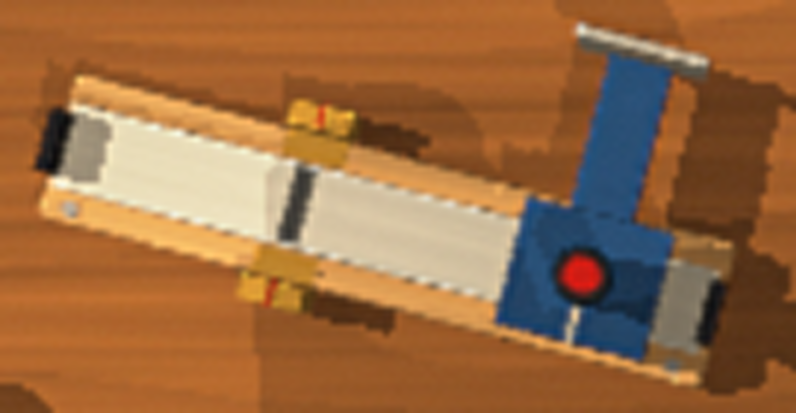

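View pics/tb.png

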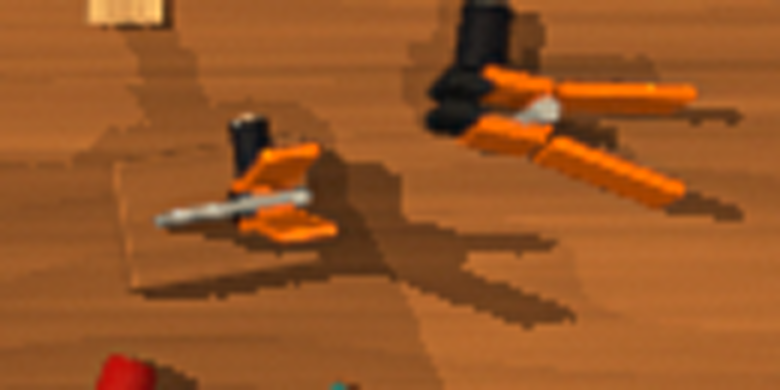

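View pics/sa.png

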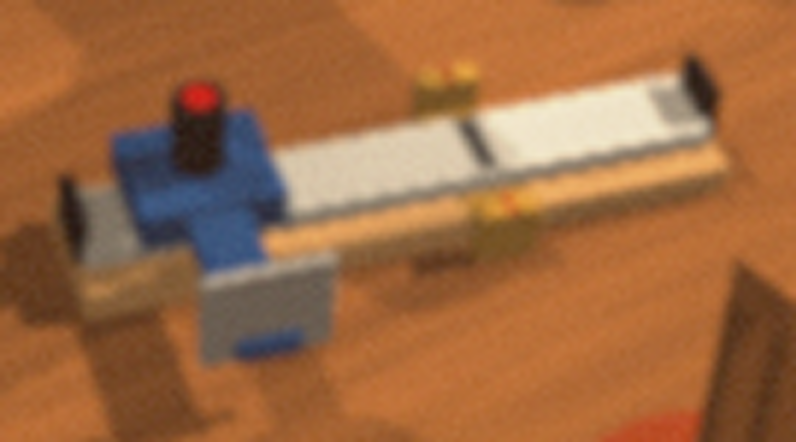

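View pics/sb.png

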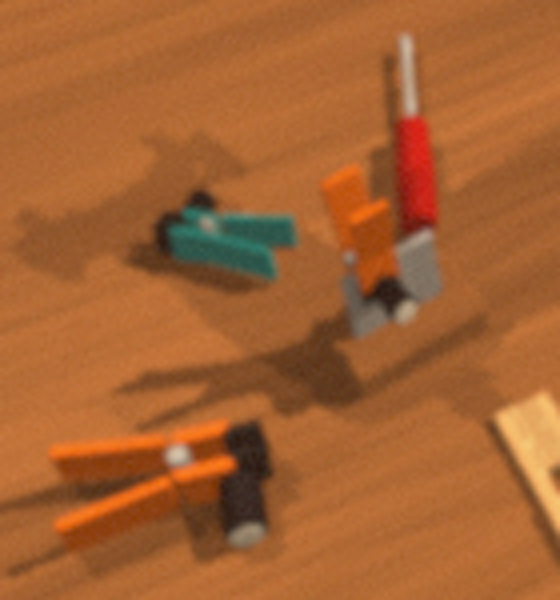

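```bash
python3 - <<'E'
from h import *
def line(Q):
    m=Q.mean(0); _,s,v=np.linalg.svd(Q-m); return m,v[0],s/np.sqrt(len(Q))
for fn in('top0','scene0'):
    im,d,c=load(fn); P=pts(d,c); h=cv2.cvtColor(im,cv2.COLOR_RGB2HSV)
    X,Y,Z=P[...,0],P[...,1],P[...,2]
    print(fn)
    def reg(x0,x1,y0,y1,z0,z1): return (X>x0)&(X<x1)&(Y>y0)&(Y<y1)&(Z>z0)&(Z<z1)
    red=((h[...,0]<8)|(h[...,0]>172))&(h[...,1]>180)&(h[...,2]>120)
    m=red&reg(.45,.55,-.05,.06,.085,.1); print('knobtop',m.sum(),P[m].mean(0))
    m=reg(.56,.66,-.08,.06,.07,.1); 
    if m.sum()>4: print('plate',m.sum(),*line(P[m]), P[m].min(0),P[m].max(0))
    ora=(h[...,0]>4)&(h[...,0]<16)&(h[...,1]>225)&(h[...,2]>150)
    m=reg(.46,.60,-.36,-.2,.06,.16); 
    print('clip+rackplate',m.sum(),P[m].min(0),P[m].max(0))
    if fn=='top0':
        vv,uu=np.where(m)
        for v,u in zip(vv,uu): print(v,u,im[v,u],P[v,u].round(3))
E
```

```text
top0
knobtop 34 [0.49930635 0.01226219 0.09372733]
plate 63 [ 0.59973946 -0.01532656  0.08486842] [0.26388059 0.96452775 0.00729704] [0.01695643 0.0057072  0.00137269] [ 0.59068332 -0.04278973  0.07023171] [0.60924879 0.01229422 0.09425224]
clip+rackplate 248 [ 0.49947062 -0.31124977  0.0640037 ] [ 0.5553339  -0.2522816   0.13975965]
204 377 [132  95  62] [ 0.555 -0.287  0.074]
204 378 [97 69 44] [ 0.555 -0.29   0.073]
205 374 [135 118  95] [ 0.553 -0.28   0.07 ]
205 375 [76 60 46] [ 0.553 -0.282  0.073]
205 376 [71 56 42] [ 0.553 -0.286  0.07 ]
205 377 [45 35 29] [ 0.553 -0.288  0.072]
205 378 [26 21 17] [ 0.553 -0.291  0.072]
205 379 [64 37 20] [ 0.553 -0.295  0.066]
206 373 [59 37 24] [ 0.551 -0.279  0.064]
206 374 [47 45 40] [ 0.55  -0.28   0.072]
206 375 [32 30 31] [ 0.55  -0.283  0.072]
206 376 [30 29 28] [ 0.55  -0.284  0.077]
206 377 [23 23 24] [ 0.55  -0.287  0.076]
206 378 [16 16 18] [ 0.55  -0.29   0.076]
206 379 [57 32 17] [ 0.55  -0.294  0.069]
207 373 [84 50 27] [ 0.548 -0.279  0.065]
207 374 [27 22 23] [ 0.548 -0.28   0.071]
207 375 [37 33 33] [ 0.548 -0.283  0.07 ]
20
[... 9881 characters left out ...]
24 381 [245 102   0] [ 0.5   -0.281  0.139]
224 382 [255 121  18] [ 0.5   -0.284  0.137]
224 383 [255 128  18] [ 0.5   -0.287  0.136]
224 384 [255 127  13] [ 0.5   -0.29   0.135]
224 385 [255 119  14] [ 0.499 -0.292  0.138]
224 386 [221  97  20] [ 0.5   -0.296  0.13 ]
224 387 [178  81  21] [ 0.5   -0.298  0.134]
224 388 [153  68  16] [ 0.5   -0.301  0.13 ]
scene0
knobtop 27 [0.50049677 0.01284973 0.09270838]
plate 143 [ 0.60506544 -0.01551871  0.08080755] [ 0.26178667  0.96511862 -0.00371287] [0.01741045 0.00559637 0.0016301 ] [ 0.59488866 -0.04387162  0.07001049] [0.61400361 0.01356449 0.08941091]
clip+rackplate 521 [ 0.5010186  -0.31094147  0.06010522] [ 0.55992091 -0.25157668  0.13728248]
```

Both views agree: knob at about (0.4995, 0.0125) and plate middle at about (0.600, -0.0155), with rail yaw about -15.2°. That matches the 105 mm offset given. The clip is at about (0.518, -0.290) with yaw about 8°. Next I'll measure the collar ticks and the stand, and check the clip in the scene view.

```bash
python3 - <<'E'
from h import *
a=np.radians(-15.2); ry=np.array([-np.sin(a),np.cos(a)]); rx=np.array([np.cos(a),np.sin(a)])
k=np.array([.4998,.0125])
for fn in('top0','scene0'):
    im,d,c=load(fn); P=pts(d,c); h=cv2.cvtColor(im,cv2.COLOR_RGB2HSV).astype(int)
    X,Y,Z=P[...,0],P[...,1],P[...,2]
    print(fn)
    q=(P[...,:2]-k); s=q@ry; t=q@rx
    m=(s>.03)&(s<.22)&(abs(t)<.09)&(Z>.01)&(Z<.06)&((h[...,0]<9)|(h[...,0]>170))&(h[...,1]>150)
    for v,u in zip(*np.where(m)): print(v,u,im[v,u],'s %.4f t %.4f z %.4f'%(s[v,u],t[v,u],Z[v,u]))
    m=(abs(s)<.05)&(t<-.01)&(t>-.035)&(Z>.045)&(Z<.062)&(h[...,1]<60)
    for v,u in zip(*np.where(m)): print('tick',v,u,im[v,u],'s %.4f t %.4f z %.4f'%(s[v,u],t[v,u],Z[v,u]))
    m=(Z>.1)&(X>.65)&(X<.85)&(Y>-.1)&(Y<.2); print('post',P[m].mean(0),P[m].min(0),P[m].max(0), s[m].min(),s[m].max(),t[m].min(),t[m].max())
    m=(Z>.125)&(Z<.15)&(X>.46)&(X<.6)&(Y>-.33)&(Y<-.24); Q=P[m]; print('handles',Q.min(0),Q.max(0))
    for sgn in(0,1):
        g=Q[(Q[:,0]>.518)==sgn]; print(len(g),g.mean(0))
    m=(Z>.066)&(Z<.078)&(X>.49)&(X<.53)&(Y>-.33)&(Y<-.24)&(h[...,1]<60); Q=P[m]
    if len(Q)>3: mm=Q[:,:2].mean(0);vv=np.linalg.svd(Q[:,:2]-mm)[2][0];print('rackplate',len(Q),mm,np.degrees(np.arctan(-vv[0]/vv[1])))
c=bot.calibration('wrist');o=bot.get_obs();print(c,R.from_quat(o['tool_rot']).as_matrix().T@(np.array(c['origin'])-o['eef_pos']))
E
```

```text
top0
199 219 [206  70  26] s 0.1372 t 0.0425 z 0.0337
200 219 [208  78  31] s 0.1371 t 0.0401 z 0.0297
227 211 [148  58  23] s 0.1370 t -0.0366 z 0.0399
228 211 [176  69  28] s 0.1362 t -0.0392 z 0.0405
229 210 [177  69  28] s 0.1385 t -0.0425 z 0.0380
230 210 [175  65  27] s 0.1380 t -0.0451 z 0.0365
231 210 [176  69  29] s 0.1365 t -0.0476 z 0.0415
tick 228 250 [101 112 124] s 0.0338 t -0.0129 z 0.0517
tick 231 249 [ 98  97 100] s 0.0343 t -0.0213 z 0.0520
tick 232 249 [ 93  93 103] s 0.0334 t -0.0239 z 0.0559
tick 232 263 [ 96 107 116] s -0.0025 t -0.0144 z 0.0525
tick 233 261 [109 106 113] s 0.0021 t -0.0183 z 0.0502
tick 233 263 [ 83  90 107] s -0.0032 t -0.0170 z 0.0530
tick 234 261 [117 120 119] s 0.0014 t -0.0209 z 0.0508
tick 234 275 [64 66 69] s -0.0348 t -0.0114 z 0.0493
tick 235 251 [100  84  77] s 0.0267 t -0.0302 z 0.0481
tick 235 252 [91 84 90] s 0.0238 t -0.0295 z 0.0530
tick 235 261 [176 162 136] s 0.0007 t -0.0235 z 0.0505
tick 235 262 [106 114 118] s -0.0020 t -0.0228 z 0.0537
tick 235 275 [67 70 72] s -0.0354 t -0.0140 z 0.0496
tick 236 255 [89 74 73] s 0.0154 t -
[... 1578 characters left out ...]
79 64 76] s -0.0339 t -0.0194 z 0.0465
post [0.78738625 0.08775508 0.15753365] [0.76781784 0.07429926 0.10009147] [0.80077548 0.11003098 0.19779502] 0.13138263414729345 0.1714669071617871 0.23494735946295173 0.27294066771557207
handles [ 0.5010186  -0.30518653  0.12543556] [ 0.54145039 -0.27730103  0.13728248]
53 [ 0.50560752 -0.29380654  0.13088066]
45 [ 0.53844483 -0.28909305  0.13221025]
rackplate 8 [ 0.51844556 -0.26347379] 5.28708490295254
{'fovy': 71.24137301405699, 'cx': 279.41508745874455, 'cy': 213.00531442569613, 'origin': array([ 0.21606999, -0.45704186,  0.37358545]), 'orientation': array([ 0.7944721 , -0.58891115, -0.08977679,  0.11805874])} [ 0.00038882 -0.07394778 -0.12607685]
```

```bash
cat >> h.py <<'E'
def plan(xyz,psi):
    o=bot.get_obs(); R0=R.from_quat(o['tool_rot']).as_matrix(); p=np.radians(psi)
    R1=np.array([[np.cos(p),np.sin(p),0],[np.sin(p),-np.cos(p),0],[0,0,-1]])
    print('linear',(R0.T@(np.array(xyz)-o['eef_pos'])).round(4),'rot',np.degrees(R.from_matrix(R0.T@R1).as_rotvec()).round(2),
      'dist',np.linalg.norm(np.array(xyz)-o['eef_pos']).round(4))
def st():
    o=bot.get_obs(); M=R.from_quat(o['tool_rot']).as_matrix()
    print('t',round(o['clock'],3),'p',o['eef_pos'].round(4),'psi',np.degrees(np.arctan2(M[1,0],M[0,0])).round(2),'z',M[:,2].round(4),'F',o['ft_force'].round(2),'w',round(o['grip_width'],4),'j',o['joint_pos'].round(2))
E
python3 -c "
from h import *
st(); plan([.519,-.291,.25],8.4)"
```

```text
t 0.1 p [ 0.1451 -0.4779  0.2475] psi -73.11 z [-5.0e-04  1.7e-03 -1.0e+00] F [-0.31 -0.2   0.85] w 0.0856 j [-1.28  0.24  0.    1.34 -0.    1.57]
linear [-0.0702 -0.4121 -0.0024] rot [-7.000e-02  9.000e-02 -8.151e+01] dist 0.418
```

>>> jog_arm --jaw '[0, 0, 0, 0, 0, 0, 0, 0]' --linear '[[-0.0702, -0.4121, -0.0024], [-0.0702, -0.4121, -0.0024], [-0.0702, -0.4121, -0.0024], [-0.0702, -0.4121, -0.0024], [-0.0702, -0.4121, -0.0024], [-0.0702, -0.4121, -0.0024], [-0.0702, -0.4121, -0.0024], [-0.0702, -0.4121, -0.0024]]' --delta_rot '[[0, 0, -81.5], [0, 0, -81.5], [0, 0, -81.5], [0, 0, -81.5], [0, 0, -81.5], [0, 0, -81.5], [0, 0, -81.5], [0, 0, -81.5]]'

```text
clock: 0.77
eef_pos: [0.4448, -0.3279, 0.2498]
tool_rot: [0.991, -0.134, -0.0, -0.0]
ft_force: [0.6, -0.8, 0.3]
grip_width: 0.0857
```

```bash
python3 -c "
from h import *
st(); plan([.519,-.291,.25],8.4)"
```

```text
t 0.767 p [ 0.4448 -0.3279  0.2498] psi -15.45 z [-7.e-04  4.e-04 -1.e+00] F [ 0.58 -0.81  0.3 ] w 0.0857 j [-0.64  0.35  0.15  1.38 -0.    1.21]
linear [ 0.0616 -0.0554 -0.0002] rot [-2.000e-02  4.000e-02 -2.385e+01] dist 0.0829
```

>>> jog_arm --jaw '[0, 0, 0, 0, 0, 0, 0, 0]' --linear '[[0.0616, -0.0554, 0], [0.0616, -0.0554, 0], [0.0616, -0.0554, 0], [0.0616, -0.0554, 0], [0.0616, -0.0554, 0], [0.0616, -0.0554, 0], [0.0616, -0.0554, 0], [0.0616, -0.0554, 0]]' --delta_rot '[[0, 0, -23.8], [0, 0, -23.8], [0, 0, -23.8], [0, 0, -23.8], [0, 0, -23.8], [0, 0, -23.8], [0, 0, -23.8], [0, 0, -23.8]]'

```text
clock: 1.43
eef_pos: [0.5173, -0.2933, 0.2503]
tool_rot: [0.998, 0.069, -0.0, -0.0]
ft_force: [0.5, 0.4, -0.8]
grip_width: 0.0855
```

```bash
python3 -c "
from h import *
st(); snap('wrist','w1')"
```

```text
t 1.433 p [ 0.5173 -0.2933  0.2503] psi 7.89 z [-1.e-04  1.e-04 -1.e+00] F [ 0.54  0.4  -0.81] w 0.0855 j [-0.52  0.43  0.28  1.42 -0.    0.92]
```

View pics/w1.png

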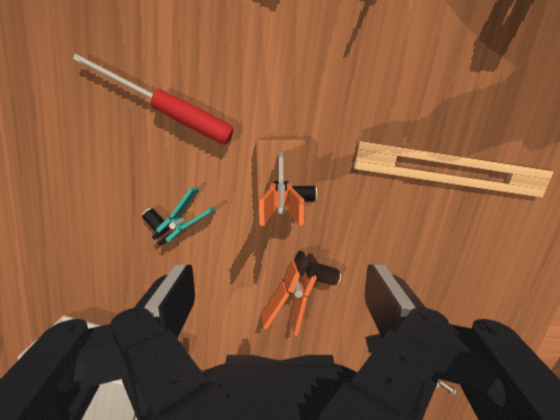

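The wrist view shows the rack clip at about (282,200), seen upright with its handles at (266,207) and (296,205). The rack plate runs along column 282, and the lamp is on the right (+x). The larger orange clip (300,290) lies flat on the bench.

```bash
python3 - <<'E'
from h import *
im,d,c=load('w1'); P=pts(d,c); h=cv2.cvtColor(im,cv2.COLOR_RGB2HSV).astype(int)
X,Y,Z=P[...,0],P[...,1],P[...,2]
B=(X>.47)&(X<.57)&(Y>-.34)&(Y<-.22)
m=B&(Z>.131)&(Z<.15); 
for sg in (0,1):
    Q=P[m&((X>.519)==sg)]; mm=Q.mean(0); v=np.linalg.svd(Q[:,:2]-mm[:2])[2][0]; print('handle top',len(Q),mm.round(4),Q.min(0).round(4),Q.max(0).round(4),'yaw',np.degrees(np.arctan(-v[0]/v[1])))
m=B&(Z>.068)&(Z<.082)&(h[...,1]<80)&(Y>-.275)&(X>.50)&(X<.53); Q=P[m]; mm=Q.mean(0); v=np.linalg.svd(Q[:,:2]-mm[:2])[2][0]; print('rackplate',len(Q),mm.round(4),Q.min(0),Q.max(0),np.degrees(np.arctan(-v[0]/v[1])))
m=B&(Z>.08)&(Z<.1)&(h[...,1]<80);Q=P[m];print('pin',len(Q),Q.mean(0),Q.min(0),Q.max(0))
m=B&(Z>.015)&(Z<.03);Q=P[m];print('block',cv2.minAreaRect((Q[:,:2]*1000).astype(np.float32)),np.median(Q[:,2]))
m=B&(Z>.1);Q=P[m];print('clip top',Q.mean(0),cv2.minAreaRect((Q[:,:2]*1000).astype(np.float32)))
E
```

```text
handle top 188 [ 0.5013 -0.2932  0.1363] [ 0.4975 -0.3051  0.1311] [ 0.5052 -0.2822  0.1388] yaw 7.0378760760251105
handle top 192 [ 0.5335 -0.2885  0.1362] [ 0.5297 -0.3004  0.1311] [ 0.538  -0.2775  0.1385] yaw 8.569282423621626
rackplate 106 [ 0.5137 -0.2636  0.0752] [ 0.51034737 -0.27483757  0.06802138] [ 0.51755097 -0.25221289  0.07712474] 9.643952262756612
pin 168 [ 0.51747455 -0.29067442  0.09094998] [ 0.51195634 -0.30611419  0.08523276] [ 0.52245523 -0.27753418  0.09308247]
block ((516.240966796875, -281.859375), (60.05051040649414, 89.00035858154297), 8.006937980651855) 0.022466211254691754
clip top [ 0.51863798 -0.28158759  0.30457262] ((519.5008544921875, -288.989990234375), (104.0665512084961, 34.01252365112305), 7.974992752075195)
```

```bash
python3 -c "
from h import *
st(); plan([.5175,-.291,.117],8)"
```

```text
t 1.483 p [ 0.5173 -0.2934  0.2504] psi 7.89 z [ 1.e-04 -1.e-04 -1.e+00] F [-0.62 -0.45 -0.15] w 0.0855 j [-0.52  0.43  0.28  1.42 -0.    0.92]
linear [ 0.0005 -0.0023  0.1334] rot [ 0.   -0.   -0.11] dist 0.1334
```

>>> jog_arm --jaw '[0, 0, 0, 0, 0, 0, 0, 0]' --linear '[[0.0005, -0.0023, 0.03], [0.0005, -0.0023, 0.06], [0.0005, -0.0023, 0.085], [0.0005, -0.0023, 0.105], [0.0005, -0.0023, 0.12], [0.0005, -0.0023, 0.13], [0.0005, -0.0023, 0.1334], [0.0005, -0.0023, 0.1334]]' --delta_rot '[[0, 0, 0], [0, 0, 0], [0, 0, 0], [0, 0, 0], [0, 0, 0], [0, 0, 0], [0, 0, 0], [0, 0, 0]]'

```text
clock: 2.15
eef_pos: [0.5175, -0.2906, 0.1163]
tool_rot: [0.998, 0.069, -0.001, -0.0]
ft_force: [0.0, -0.8, -0.3]
grip_width: 0.0853
```

```bash
python3 -c "
from h import *
st(); snap('wrist','w2');snap('scene','s2')"
```

```text
t 2.15 p [ 0.5175 -0.2906  0.1163] psi 7.95 z [-1.1e-03  6.0e-04 -1.0e+00] F [ 0.02 -0.8  -0.29] w 0.0853 j [-0.51  0.51  0.05  1.11 -0.    0.92]
```

View pics/w2.png

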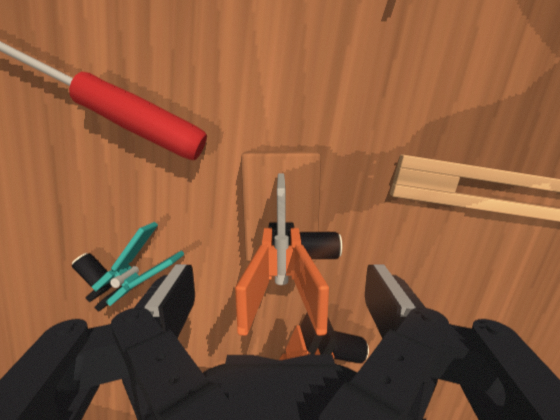

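View pics/s2.png

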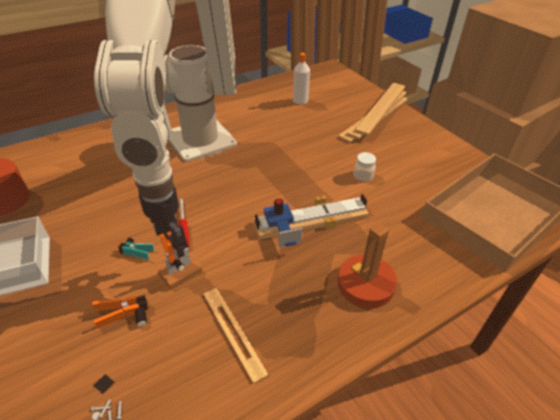

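The open fingers straddle the handles evenly, with the handles at about (255,290) and (312,290). I'll squeeze now.

>>> jog_arm --jaw '[0.5, 0.7, 1, 1, 1, 1, 1, 1]' --linear '[[0, 0, 0], [0, 0, 0], [0, 0, 0], [0, 0, 0], [0, 0, 0], [0, 0, 0], [0, 0, 0], [0, 0, 0]]' --delta_rot '[[0, 0, 0], [0, 0, 0], [0, 0, 0], [0, 0, 0], [0, 0, 0], [0, 0, 0], [0, 0, 0], [0, 0, 0]]'

```text
clock: 2.92
eef_pos: [0.5178, -0.2905, 0.1166]
tool_rot: [0.998, 0.07, -0.0, -0.0]
ft_force: [0.1, 0.7, -0.8]
grip_width: 0.02
```

```bash
python3 -c "
from h import *
st(); snap('wrist','w3')"
```

```text
t 2.917 p [ 0.5178 -0.2905  0.1166] psi 7.98 z [-4.e-04  2.e-04 -1.e+00] F [ 0.12  0.66 -0.84] w 0.02 j [-0.51  0.51  0.05  1.11 -0.    0.92]
```

View pics/w3.png

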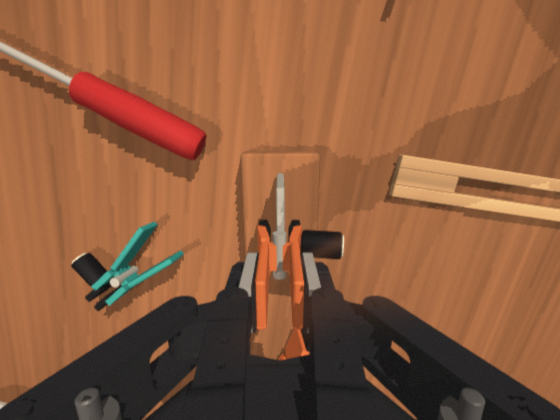

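The handles are squeezed parallel and the width is 20 mm, which matches the stop. I'll lift straight up now.

>>> jog_arm --jaw '[1, 1, 1, 1, 1, 1, 1, 1]' --linear '[[0, 0, -0.004], [0, 0, -0.01], [0, 0, -0.018], [0, 0, -0.028], [0, 0, -0.04], [0, 0, -0.055], [0, 0, -0.07], [0, 0, -0.08]]' --delta_rot '[[0, 0, 0], [0, 0, 0], [0, 0, 0], [0, 0, 0], [0, 0, 0], [0, 0, 0], [0, 0, 0], [0, 0, 0]]'

```text
clock: 3.63
eef_pos: [0.5188, -0.291, 0.1998]
tool_rot: [0.998, 0.07, 0.001, 0.001]
ft_force: [0.6, 0.1, -1.5]
grip_width: 0.0203
```

```bash
python3 -c "
from h import *
st(); im,d,c=snap('wrist','w4');snap('scene','s4')
P=pts(d,c); m=(P[...,2]>.1)&(P[...,2]<.125)&(abs(P[...,0]-.518)<.05)&(abs(P[...,1]+.29)<.05)
plan([.6008,-.0155,.2],-15.2)"
```

```text
t 3.633 p [ 0.5188 -0.291   0.1998] psi 7.99 z [ 0.0031 -0.0017 -1.    ] F [ 0.6   0.14 -1.49] w 0.0203 j [-0.51  0.45  0.18  1.3   0.    0.92]
linear [ 0.1189 -0.2619 -0.0003] rot [ 0.15 -0.3  23.19] dist 0.2876
```

View pics/w4.png

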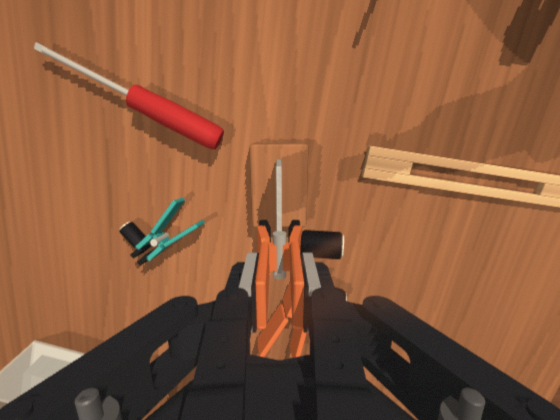

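View pics/s4.png

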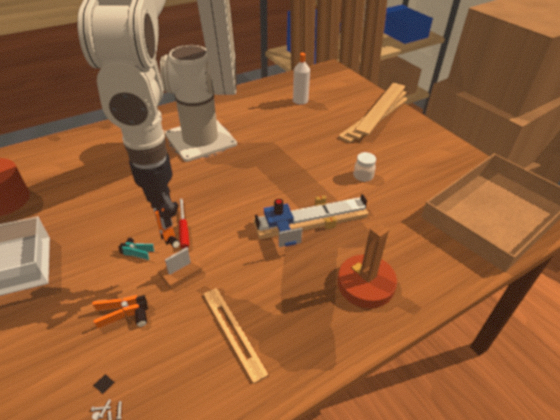

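The clip is free of the rack and unchanged in the grip, and the rack plate is bare. I'll move it above the carriage plate.

>>> jog_arm --jaw '[1, 1, 1, 1, 1, 1, 1, 1]' --linear '[[0.008, -0.018, 0], [0.02, -0.044, 0], [0.036, -0.079, 0], [0.052, -0.115, 0], [0.068, -0.15, 0], [0.084, -0.185, 0], [0.1, -0.22, 0], [0.112, -0.246, 0]]' --delta_rot '[[0, 0, 1.5], [0, 0, 4], [0, 0, 7], [0, 0, 10], [0, 0, 13], [0, 0, 16], [0, 0, 20], [0.1, -0.2, 23.2]]'

```text
clock: 4.4
eef_pos: [0.5947, -0.0282, 0.1962]
tool_rot: [0.991, -0.133, -0.002, -0.001]
ft_force: [0.1, -0.2, -0.3]
grip_width: 0.02
```

```bash
python3 -c "
from h import *
st(); plan([.6008,-.0155,.19],-15.2)"
```

```text
t 4.4 p [ 0.5947 -0.0282  0.1962] psi -15.29 z [-0.0042  0.0029 -1.    ] F [ 0.12 -0.16 -0.33] w 0.02 j [-0.05  0.46  0.18  1.3   0.    1.79]
linear [ 0.0026 -0.0138  0.0062] rot [-0.1   0.28 -0.09] dist 0.0154
```

>>> jog_arm --jaw '[1, 1, 1, 1, 1, 1, 1, 1]' --linear '[[0.001, -0.005, 0.002], [0.002, -0.011, 0.004], [0.0026, -0.0138, 0.0062], [0.0026, -0.0138, 0.0062], [0.0026, -0.0138, 0.0062], [0.0026, -0.0138, 0.0062], [0.0026, -0.0138, 0.0062], [0.0026, -0.0138, 0.0062]]' --delta_rot '[[0, 0, 0], [0, 0, 0], [0, 0, 0], [0, 0, 0], [0, 0, 0], [0, 0, 0], [0, 0, 0], [0, 0, 0]]'

```text
clock: 5.07
eef_pos: [0.6007, -0.0196, 0.1909]
tool_rot: [0.991, -0.133, -0.002, -0.001]
ft_force: [0.2, 0.3, -1.3]
grip_width: 0.0203
```

```bash
python3 -c "
from h import *
st(); snap('wrist','w5');snap('scene','s5')
im,d,c=load('s5');a=cv2.resize(im[150:270,220:360],None,fx=5,fy=5,interpolation=cv2.INTER_CUBIC);cv2.imwrite('pics/s5z.png',a[:,:,::-1])
im,d,c=load('w5'); P=pts(d,c)
X,Y,Z=P[...,0],P[...,1],P[...,2]
m=(Z>.083)&(Z<.093)&(abs(X-.6)<.03)&(abs(Y+.015)<.05); Q=P[m]; print(len(Q),Q.mean(0),Q.min(0),Q.max(0)); print(cv2.minAreaRect((Q[:,:2]*1000).astype(np.float32)))
"
```

```text
t 5.067 p [ 0.6007 -0.0196  0.1909] psi -15.29 z [-0.003   0.0019 -1.    ] F [ 0.23  0.32 -1.27] w 0.0203 j [-0.03  0.47  0.19  1.29  0.    1.8 ]
350 [ 0.60297753 -0.00700742  0.08874187] [ 0.59476292 -0.03061657  0.08306593] [0.61040432 0.01386485 0.09049929]
((602.338134765625, -8.440322875976562), (45.43761444091797, 4.8357744216918945), 74.81559753417969)
```

View pics/w5.png

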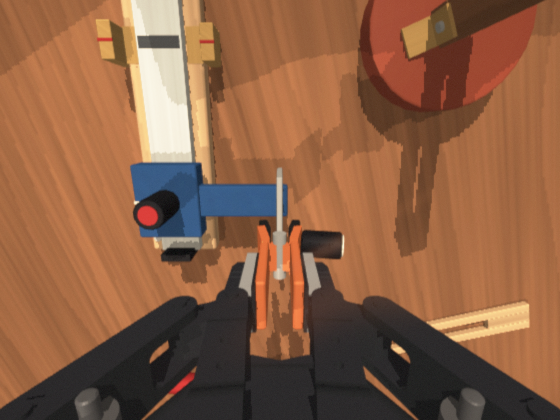

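View pics/s5z.png

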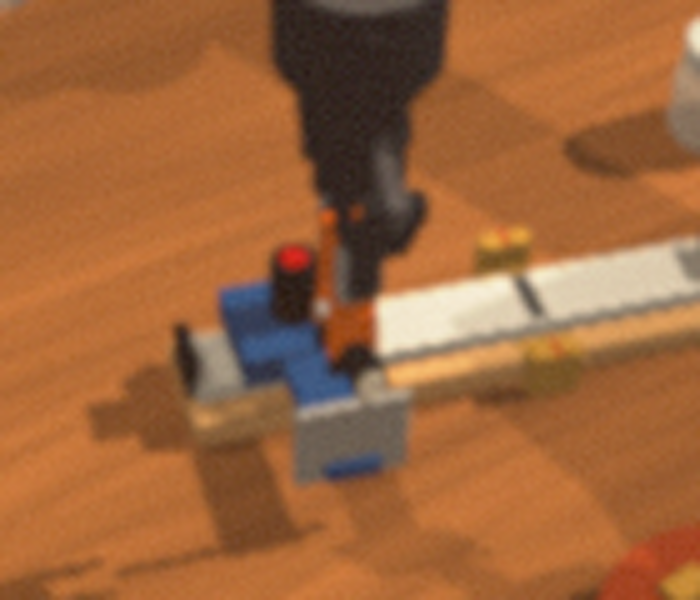

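The wrist camera puts the plate middle at (0.6004, -0.0155), which agrees with the earlier estimates. The handles sit symmetrically, with the plate in line at column 280. I'll lower so the edge ends about 8 mm below the pivot (TCP z = 0.126).

```bash
python3 -c "
from h import *
st(); plan([.6005,-.0155,.126],-15.2)"
```

```text
t 5.167 p [ 0.6008 -0.0193  0.1908] psi -15.26 z [-0.003   0.0019 -1.    ] F [-0.29  0.13  0.13] w 0.0204 j [-0.03  0.47  0.19  1.29  0.    1.8 ]
linear [-0.0011 -0.0035  0.0649] rot [-0.06  0.2  -0.06] dist 0.065
```

>>> jog_arm --jaw '[1, 1, 1, 1, 1, 1, 1, 1]' --linear '[[-0.0005, -0.002, 0.005], [-0.001, -0.0035, 0.013], [-0.0011, -0.0035, 0.022], [-0.0011, -0.0035, 0.028], [-0.0011, -0.0035, 0.03], [-0.0011, -0.0035, 0.03], [-0.0011, -0.0035, 0.03], [-0.0011, -0.0035, 0.03]]' --delta_rot '[[0, 0, 0], [0, 0.2, 0], [0, 0.2, 0], [0, 0.2, 0], [0, 0.2, 0], [0, 0.2, 0], [0, 0.2, 0], [0, 0.2, 0]]'

```text
clock: 5.83
eef_pos: [0.6009, -0.015, 0.1609]
tool_rot: [0.991, -0.132, 0.0, -0.001]
ft_force: [1.1, 0.6, 0.1]
grip_width: 0.0206
```

```bash
python3 -c "
from h import *
st(); plan([.6005,-.0155,.126],-15.2); snap('scene','s6');snap('wrist','w6')
im,d,c=load('s6');a=cv2.resize(im[150:270,220:360],None,fx=5,fy=5,interpolation=cv2.INTER_CUBIC);cv2.imwrite('pics/s6z.png',a[:,:,::-1])
"
```

```text
t 5.833 p [ 0.6009 -0.015   0.1609] psi -15.21 z [ 7.e-04  1.e-03 -1.e+00] F [1.11 0.59 0.08] w 0.0206 j [-0.03  0.49  0.13  1.22  0.    1.81]
linear [-0.0002  0.0006  0.0349] rot [-0.06 -0.02 -0.01] dist 0.0349
```

View pics/w6.png

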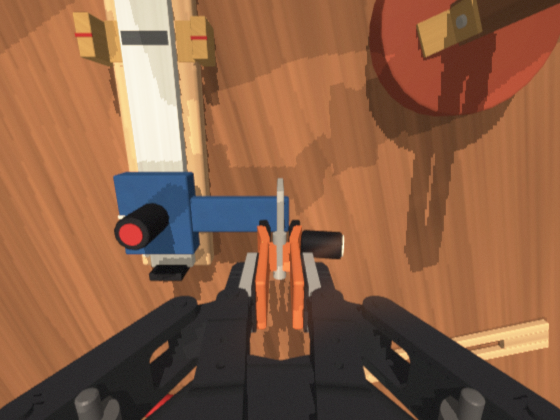

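View pics/s6z.png

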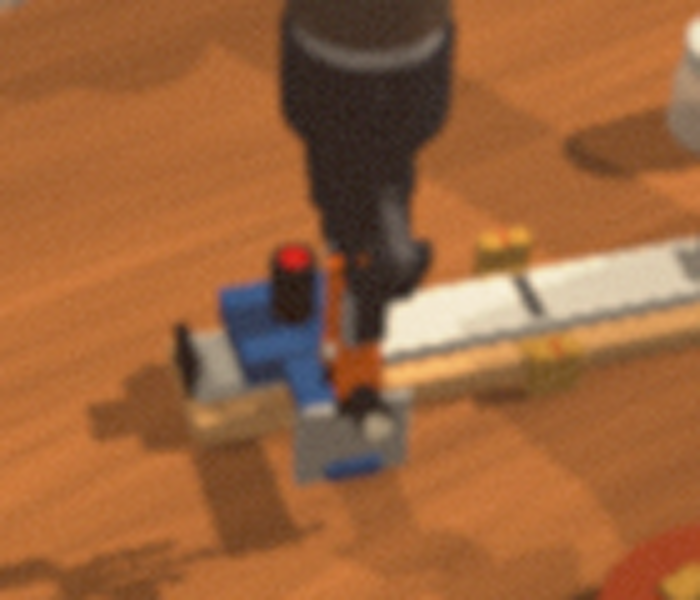

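The plate is centred between the jaws: it is at column 280 and the jaws are at 263 and 297. I'll lower it the last 35 mm slowly.

>>> jog_arm --jaw '[1, 1, 1, 1, 1, 1, 1, 1]' --linear '[[0, 0.0005, 0.004], [0, 0.0005, 0.009], [0, 0.0005, 0.015], [0, 0.0005, 0.021], [0, 0.0005, 0.027], [0, 0.0005, 0.032], [0, 0.0005, 0.035], [0, 0.0005, 0.035]]' --delta_rot '[[0, 0, 0], [0, 0, 0], [0, 0, 0], [0, 0, 0], [0, 0, 0], [0, 0, 0], [0, 0, 0], [0, 0, 0]]'

```text
clock: 6.6
eef_pos: [0.6001, -0.0154, 0.1271]
tool_rot: [0.991, -0.132, 0.0, -0.001]
ft_force: [-3.6, 0.3, 7.7]
grip_width: 0.0205
```

```bash
python3 -c "
from h import *
st(); snap('scene','s7');snap('wrist','w7')
im,d,c=load('s7');a=cv2.resize(im[150:270,220:360],None,fx=5,fy=5,interpolation=cv2.INTER_CUBIC);cv2.imwrite('pics/s7z.png',a[:,:,::-1])
"
```

```text
t 6.6 p [ 0.6001 -0.0154  0.1271] psi -15.21 z [ 3.e-04  1.e-03 -1.e+00] F [-3.64  0.31  7.73] w 0.0205 j [-0.03  0.51  0.08  1.14  0.    1.81]
```

View pics/w7.png

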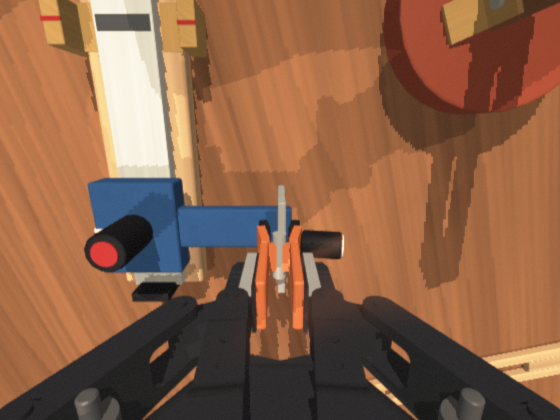

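View pics/s7z.png

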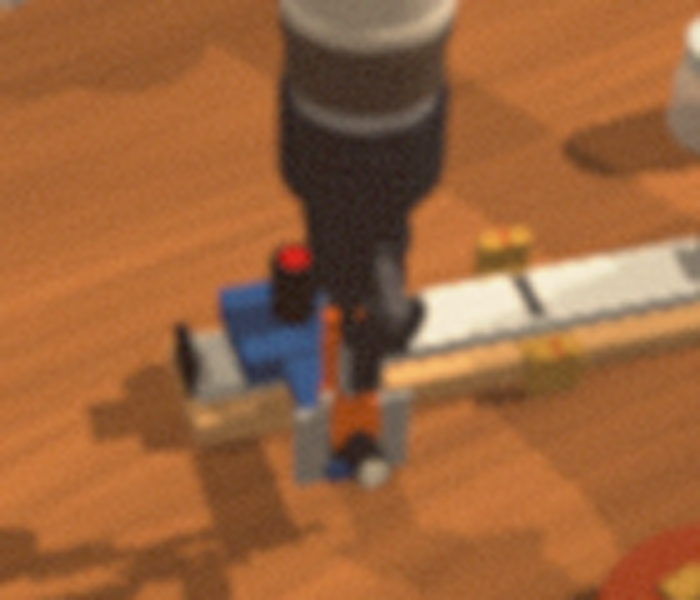

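The clip straddles the plate with the edge about 9 mm below the pivot. There is light contact of 8 N up and 3.6 N in -x. I'll back off 1.5 mm and shift 1 mm to relieve it before releasing.

>>> jog_arm --jaw '[1, 1, 1, 1, 1, 1, 1, 1]' --linear '[[-0.0005, 0, -0.001], [-0.001, 0, -0.002], [-0.001, 0, -0.002], [-0.001, 0, -0.002], [-0.001, 0, -0.002], [-0.001, 0, -0.002], [-0.001, 0, -0.002], [-0.001, 0, -0.002]]' --delta_rot '[[0, 0, 0], [0, 0, 0], [0, 0, 0], [0, 0, 0], [0, 0, 0], [0, 0, 0], [0, 0, 0], [0, 0, 0]]'

```text
clock: 7.37
eef_pos: [0.5994, -0.0152, 0.1274]
tool_rot: [0.991, -0.132, -0.0, -0.001]
ft_force: [0.3, -0.4, -1.4]
grip_width: 0.0204
```

```bash
python3 -c "
from h import *
st(); o=bot.get_obs(); print(o['ft_torque'])
im,d,c=load('w7');a=cv2.resize(im[170:350,180:400],None,fx=3.5,fy=3.3,interpolation=cv2.INTER_CUBIC);cv2.imwrite('pics/w7z.png',a[:,:,::-1])"
```

```text
t 7.367 p [ 0.5994 -0.0152  0.1274] psi -15.21 z [-3.0e-04  1.1e-03 -1.0e+00] F [ 0.31 -0.41 -1.44] w 0.0204 j [-0.03  0.51  0.08  1.14  0.    1.81]
[ 0.01917479 -0.03702113  0.01010093]
```

View pics/w7z.png

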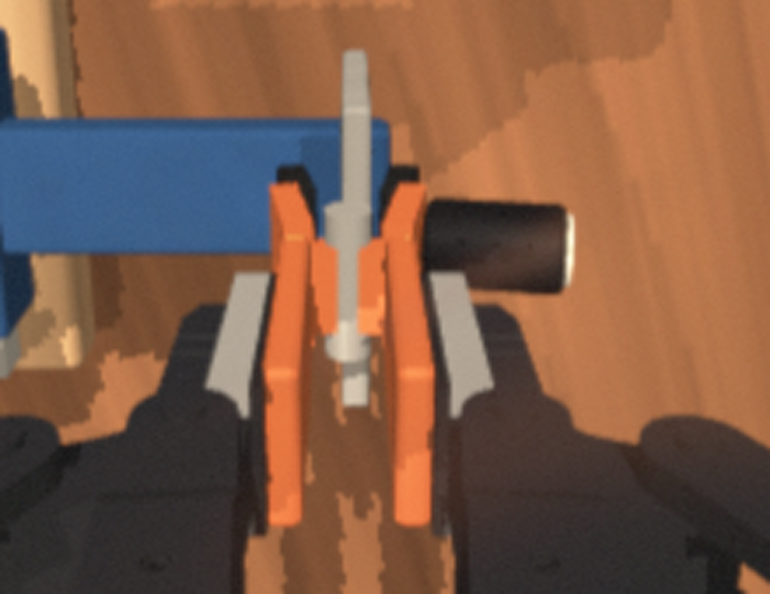

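The contact is gone and the plate runs between both jaws, visible on each side of the clip. I'll release.

>>> jog_arm --jaw '[0.7, 0.62, 0.55, 0.45, 0.3, 0.15, 0, 0]' --linear '[[0, 0, 0], [0, 0, 0], [0, 0, 0], [0, 0, 0], [0, 0, 0], [0, 0, 0], [0, 0, 0], [0, 0, 0]]' --delta_rot '[[0, 0, 0], [0, 0, 0], [0, 0, 0], [0, 0, 0], [0, 0, 0], [0, 0, 0], [0, 0, 0], [0, 0, 0]]'

```text
clock: 8.03
eef_pos: [0.5995, -0.0152, 0.1277]
tool_rot: [0.991, -0.132, -0.0, -0.001]
ft_force: [-0.1, -0.1, 0.3]
grip_width: 0.0855
```

```bash
python3 -c "
from h import *
st(); snap('wrist','w8')"
```

```text
t 8.033 p [ 0.5995 -0.0152  0.1277] psi -15.21 z [ 1.e-04  1.e-03 -1.e+00] F [-0.08 -0.14  0.32] w 0.0855 j [-0.03  0.51  0.08  1.14  0.    1.81]
```

View pics/w8.png

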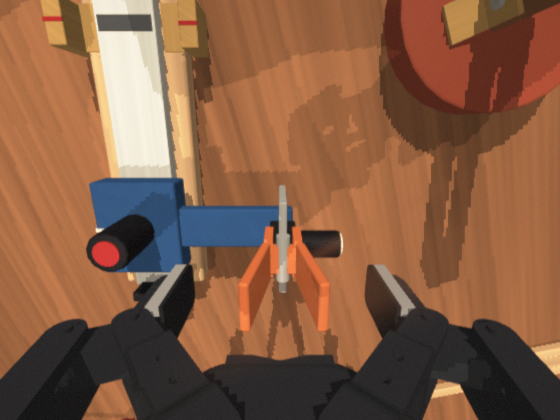

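The clip has sprung shut on the plate with the handles spread symmetrically about it, and the jaws are clear. I'll go straight up, then over the knob with a quarter turn so the jaws close along the rail.

>>> jog_arm --jaw '[0, 0, 0, 0, 0, 0, 0, 0]' --linear '[[0, 0, -0.008], [0, 0, -0.02], [0, 0, -0.04], [0, 0, -0.065], [0, 0, -0.09], [0, 0, -0.11], [0, 0, -0.12], [0, 0, -0.12]]' --delta_rot '[[0, 0, 0], [0, 0, 0], [0, 0, 0], [0, 0, 0], [0, 0, 0], [0, 0, 0], [0, 0, 0], [0, 0, 0]]'

```text
clock: 8.75
eef_pos: [0.601, -0.0153, 0.2512]
tool_rot: [0.991, -0.132, 0.003, -0.001]
ft_force: [0.4, -0.2, 0.6]
grip_width: 0.0851
```

```bash
python3 -c "
from h import *
st(); plan([.4998,.0125,.22],74.8)"
```

```text
t 8.75 p [ 0.601  -0.0153  0.2512] psi -15.21 z [ 6.3e-03  9.0e-04 -1.0e+00] F [ 0.41 -0.15  0.64] w 0.0851 j [-0.03  0.44  0.3   1.42  0.    1.81]
linear [-0.1051 -0.0002  0.0306] rot [  0.15  -0.38 -90.01] dist 0.1095
```

>>> jog_arm --jaw '[0, 0, 0, 0, 0, 0, 0, 0]' --linear '[[-0.01, 0, 0], [-0.03, 0, 0], [-0.055, 0, 0], [-0.08, 0, 0], [-0.098, 0, 0], [-0.105, 0, 0], [-0.105, 0, 0], [-0.105, 0, 0]]' --delta_rot '[[0, 0, -7], [0, 0, -14], [0, 0, -21], [0, 0, -28], [0, 0, -35], [0, 0, -42], [0, 0, -49], [0, 0, -56]]'

```text
clock: 9.42
eef_pos: [0.4967, 0.0125, 0.2464]
tool_rot: [0.936, 0.352, -0.001, -0.001]
ft_force: [-0.0, -0.3, 0.0]
grip_width: 0.0856
```

```bash
python3 -c "
from h import *
st(); plan([.4998,.0125,.20],74.8)"
```

```text
t 9.417 p [0.4967 0.0125 0.2464] psi 41.16 z [-0.0024  0.001  -1.    ] F [-0.02 -0.29  0.02] w 0.0856 j [ 0.02  0.24 -0.    1.33  0.    0.88]
linear [0.0024 0.0021 0.0464] rot [-1.500e-01  2.000e-02 -3.364e+01] dist 0.0465
```

>>> jog_arm --jaw '[0, 0, 0, 0, 0, 0, 0, 0]' --linear '[[0.0024, 0.0021, 0.01], [0.0024, 0.0021, 0.025], [0.0024, 0.0021, 0.04], [0.0024, 0.0021, 0.0464], [0.0024, 0.0021, 0.0464], [0.0024, 0.0021, 0.0464], [0.0024, 0.0021, 0.0464], [0.0024, 0.0021, 0.0464]]' --delta_rot '[[0, 0, -7], [0, 0, -14], [0, 0, -21], [0, 0, -28], [0, 0, -33.6], [0, 0, -33.6], [0, 0, -33.6], [0, 0, -33.6]]'

```text
clock: 10.08
eef_pos: [0.5011, 0.0123, 0.2008]
tool_rot: [0.797, 0.604, 0.0, -0.001]
ft_force: [-0.7, -0.3, -0.3]
grip_width: 0.0855
```

```bash
python3 -c "
from h import *
st(); snap('wrist','w9'); snap('scene','s9'); snap('top','t9')
im,d,c=load('s9');a=cv2.resize(im[150:270,220:380],None,fx=5,fy=5,interpolation=cv2.INTER_CUBIC);cv2.imwrite('pics/s9z.png',a[:,:,::-1])
st();plan([.4998,.0125,.0755],74.8)"
```

```text
t 10.083 p [0.5011 0.0123 0.2008] psi 74.27 z [-6.e-04  1.e-03 -1.e+00] F [-0.74 -0.33 -0.26] w 0.0855 j [ 0.02  0.27 -0.08  1.22  0.    0.3 ]
t 10.233 p [0.5015 0.0123 0.2014] psi 74.33 z [ 4.0e-04  1.1e-03 -1.0e+00] F [-0.84 -0.32 -0.51] w 0.0855 j [ 0.02  0.27 -0.08  1.22  0.    0.3 ]
linear [-0.0004 -0.0017  0.1259] rot [ 0.01 -0.07 -0.47] dist 0.1259
```

View pics/w9.png

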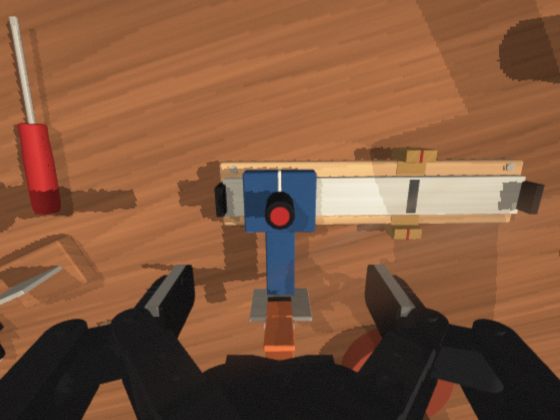

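View pics/s9z.png

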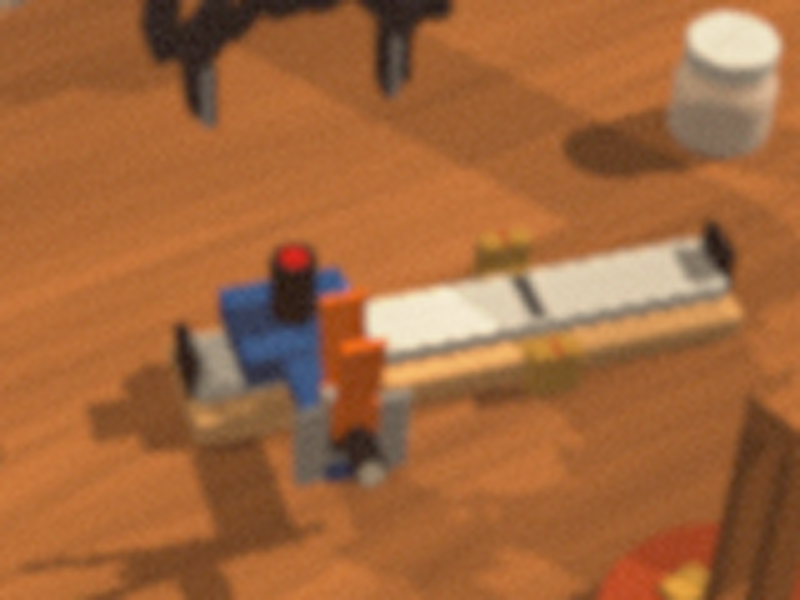

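The clip sits firmly on the plate in the scene view, at about (355,400). In the wrist view the white tick is at (280,182), the collar's red ticks at (421,156) and (408,234), and the knob top at (280,216). I'll measure the travel.

```bash
cat > meas.py <<'E'
from h import *
import sys
def meas(fn,k=np.array([.4998,.0125]),dbg=False):
    im,d,c=load(fn); P=pts(d,c); h=cv2.cvtColor(im,cv2.COLOR_RGB2HSV).astype(int)
    a=np.radians(-15.2); ry=np.array([-np.sin(a),np.cos(a)]); rx=np.array([np.cos(a),np.sin(a)])
    q=P[...,:2]-k; s=q@ry; t=q@rx; Z=P[...,2]
    red=((h[...,0]<7)|(h[...,0]>172))&(h[...,1]>150)
    m=red&(Z>.085)&(Z<.1)&(abs(t)<.02); 
    if m.any(): print('knobtop s %.4f t %.4f z %.4f n%d'%(s[m].mean(),t[m].mean(),Z[m].mean(),m.sum()))
    for nm,lo,hi in(('robot',-.06,-.03),('far',.03,.06)):
        m=red&(Z>.026)&(Z<.045)&(t>lo)&(t<hi)&(abs(s)<.25)
        if m.any(): print('notch',nm,'s %.4f sd %.4f t %.4f z %.4f n%d'%(np.median(s[m]),s[m].std(),t[m].mean(),Z[m].mean(),m.sum()))
    m=(Z>.045)&(Z<.06)&(t<-.014)&(t>-.028)&(abs(s)<.25)&(h[...,2]>130)&(h[...,1]<110)
    if m.any(): print('tick s %.4f sd %.4f t %.4f z %.4f n%d'%(np.median(s[m]),s[m].std(),t[m].mean(),Z[m].mean(),m.sum()))
    m=(h[...,0]>100)&(h[...,0]<125)&(h[...,1]>120)&(Z>.046)&(Z<.06)&(abs(t)<.029)&(abs(s)<.25)
    if m.any(): print('block s %.4f..%.4f'%tuple(np.percentile(s[m],[.5,99.5])),'mid %.4f'%np.percentile(s[m],[.5,99.5]).mean())
if __name__=='__main__':
    for f in sys.argv[1:]: print(f); meas(f)
E
python3 meas.py w9 w5 w7 t9 top0
```

```text
w9
knobtop s -0.0003 t -0.0006 z 0.0949 n314
notch robot s 0.1377 sd 0.1299 t -0.0438 z 0.0376 n31
notch far s 0.1378 sd 0.0006 t 0.0416 z 0.0311 n19
tick s 0.0005 sd 0.0107 t -0.0213 z 0.0543 n68
block s -0.0335..0.0333 mid -0.0001
w5
knobtop s -0.0001 t -0.0004 z 0.0950 n333
notch robot s 0.1379 sd 0.0006 t -0.0425 z 0.0394 n46
notch far s 0.1381 sd 0.0007 t 0.0416 z 0.0312 n40
tick s -0.0347 sd 0.0162 t -0.0226 z 0.0538 n24
block s -0.0328..0.0344 mid 0.0008
w7
knobtop s 0.0001 t -0.0003 z 0.0950 n583
notch robot s 0.1379 sd 0.0007 t -0.0425 z 0.0392 n84
notch far s 0.1380 sd 0.0007 t 0.0417 z 0.0311 n74
tick s 0.0005 sd 0.0009 t -0.0265 z 0.0544 n14
block s -0.0329..0.0345 mid 0.0008
t9
notch robot s -0.2498 sd 0.0000 t -0.0438 z 0.0276 n1
notch far s 0.1376 sd 0.0007 t 0.0428 z 0.0289 n3
top0
knobtop s -0.0005 t -0.0006 z 0.0936 n39
tick s -0.0000 sd 0.0004 t -0.0206 z 0.0515 n4
block s -0.0332..0.0324 mid -0.0004
```

Travel from tick to notch is 137.8 ± 0.5 mm across all views. I'll descend on the knob.

>>> jog_arm --jaw '[0, 0, 0, 0, 0, 0, 0, 0]' --linear '[[-0.0004, -0.002, 0.025], [-0.0004, -0.002, 0.055], [-0.0004, -0.002, 0.08], [-0.0004, -0.002, 0.1], [-0.0004, -0.002, 0.114], [-0.0004, -0.002, 0.122], [-0.0004, -0.002, 0.126], [-0.0004, -0.002, 0.126]]' --delta_rot '[[0, 0, -0.5], [0, 0, -0.5], [0, 0, -0.5], [0, 0, -0.5], [0, 0, -0.5], [0, 0, -0.5], [0, 0, -0.5], [0, 0, -0.5]]'

```text
clock: 10.9
eef_pos: [0.4992, 0.0126, 0.0749]
tool_rot: [0.794, 0.608, 0.0, -0.001]
ft_force: [0.2, 0.1, 0.4]
grip_width: 0.0854
```

>>> jog_arm --jaw '[0.3, 0.5, 0.6, 0.8, 1, 1, 1, 1]' --linear '[[0, 0, 0], [0, 0, 0], [0, 0, 0], [0, 0, 0], [0, 0, 0], [0, 0, 0], [0, 0, 0], [0, 0, 0]]' --delta_rot '[[0, 0, 0], [0, 0, 0], [0, 0, 0], [0, 0, 0], [0, 0, 0], [0, 0, 0], [0, 0, 0], [0, 0, 0]]'

```text
clock: 11.57
eef_pos: [0.4998, 0.0126, 0.0761]
tool_rot: [0.794, 0.608, 0.001, -0.0]
ft_force: [-1.2, -0.7, 5.3]
grip_width: 0.025
```

```bash
python3 -c "
from h import *
st(); snap('wrist','w10'); st();plan([.4996+.2622*.1378,.0125+.965*.1378,.0755],74.8)"; python3 meas.py w10
```

```text
t 11.567 p [0.4998 0.0126 0.0761] psi 74.89 z [ 0.0013  0.0012 -1.    ] F [-1.18 -0.67  5.33] w 0.025 j [ 0.02  0.39 -0.28  0.91  0.    0.29]
t 11.617 p [0.4998 0.0126 0.0761] psi 74.89 z [ 0.0013  0.0012 -1.    ] F [-1.    1.09  5.81] w 0.0245 j [ 0.02  0.39 -0.28  0.91  0.    0.29]
linear [1.376e-01 1.000e-04 8.000e-04] rot [ 0.06 -0.09  0.09] dist 0.1376
w10
knobtop s -0.0006 t -0.0009 z 0.0949 n1026
notch robot s 0.1376 sd 0.0009 t -0.0427 z 0.0393 n91
notch far s 0.1376 sd 0.0008 t 0.0416 z 0.0310 n59
tick s -0.0002 sd 0.0144 t -0.0206 z 0.0542 n207
block s -0.0343..0.0330 mid -0.0007
```

View pics/w10.png

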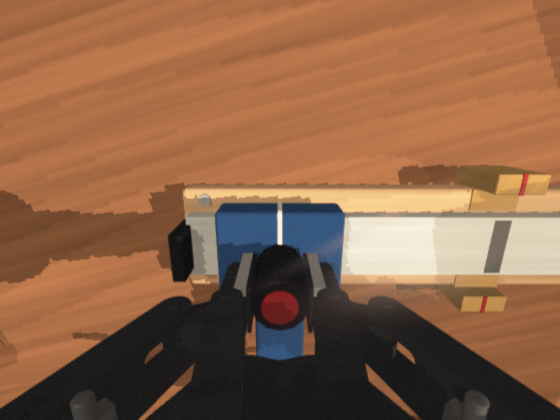

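The knob is gripped at 25 mm width. I'll slide most of the way, watching the side force.

>>> jog_arm --jaw '[1, 1, 1, 1, 1, 1, 1, 1]' --linear '[[0.004, 0, 0], [0.012, 0, 0], [0.024, 0, 0], [0.036, 0, 0], [0.048, 0, 0], [0.06, 0, 0], [0.068, 0, 0], [0.07, 0, 0]]' --delta_rot '[[0, 0, 0], [0, 0, 0], [0, 0, 0], [0, 0, 0], [0, 0, 0], [0, 0, 0], [0, 0, 0], [0, 0, 0]]'

```text
clock: 12.28
eef_pos: [0.5183, 0.0808, 0.0761]
tool_rot: [0.794, 0.608, 0.001, 0.0]
ft_force: [-1.0, -2.2, 6.6]
grip_width: 0.0248
```

```bash
cat >> h.py <<'E'
def rl():
    o=bot.get_obs(); M=R.from_quat(o['tool_rot']).as_matrix(); a=np.radians(-15.2); q=o['eef_pos'][:2]-np.array([.4998,.0125])
    print('s %.4f t %.4f'%(q@[-np.sin(a),np.cos(a)],q@[np.cos(a),np.sin(a)]),'Ftool',(M.T@o['ft_force']).round(2))
E
python3 -c "
from h import *
st(); rl();snap('wrist','w11'); rl()"; python3 meas.py w11
```

```text
t 12.283 p [0.5183 0.0808 0.0761] psi 74.93 z [ 1.5e-03  8.0e-04 -1.0e+00] F [-1.02 -2.17  6.59] w 0.0248 j [ 0.15  0.43 -0.21  0.93  0.    0.42]
s 0.0708 t -0.0001 Ftool [-2.35 -0.41 -6.59]
s 0.0709 t -0.0001 Ftool [ 1.15 -1.16 -5.33]
w11
knobtop s 0.0701 t -0.0009 z 0.0949 n1027
notch robot s 0.1377 sd 0.0008 t -0.0428 z 0.0392 n92
tick s 0.0705 sd 0.0122 t -0.0209 z 0.0542 n172
block s 0.0363..0.1036 mid 0.0700
```

Side force is low. About 67 mm remains, so I'll go 56 mm now and then creep.

>>> jog_arm --jaw '[1, 1, 1, 1, 1, 1, 1, 1]' --linear '[[0.004, 0, 0], [0.013, 0, 0], [0.024, 0, 0], [0.035, 0, 0], [0.045, 0, 0], [0.052, 0, 0], [0.056, 0, 0], [0.056, 0, 0]]' --delta_rot '[[0, 0, 0], [0, 0, 0], [0, 0, 0], [0, 0, 0], [0, 0, 0], [0, 0, 0], [0, 0, 0], [0, 0, 0]]'

```text
clock: 13.0
eef_pos: [0.533, 0.135, 0.0761]
tool_rot: [0.794, 0.608, 0.001, -0.0]
ft_force: [0.5, 1.5, 5.3]
grip_width: 0.0247
```

```bash
python3 -c "
from h import *
st(); rl();snap('wrist','w12'); rl()"; python3 meas.py w12
```

```text
t 13.0 p [0.533  0.135  0.0761] psi 74.93 z [ 0.0018  0.0019 -1.    ] F [0.52 1.48 5.32] w 0.0247 j [ 0.25  0.47 -0.14  0.96  0.    0.51]
s 0.1269 t -0.0001 Ftool [ 1.58  0.12 -5.32]
s 0.1269 t -0.0001 Ftool [ 2.64 -1.06 -5.5 ]
w12
knobtop s 0.1261 t -0.0009 z 0.0949 n1019
notch robot s 0.1377 sd 0.0006 t -0.0427 z 0.0392 n85
tick s 0.1266 sd 0.0107 t -0.0209 z 0.0542 n160
block s 0.0924..0.1596 mid 0.1260
```

View pics/w12.png

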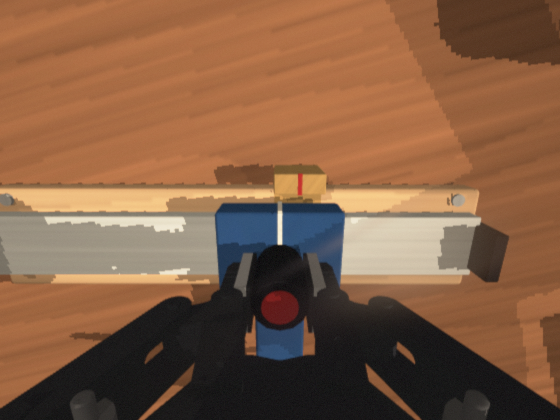

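The white tick (280,225) is now about 11 mm short of the red collar tick (300,184). I'll creep 6 mm.

>>> jog_arm --jaw '[1, 1, 1, 1, 1, 1, 1, 1]' --linear '[[0.001, 0, 0], [0.002, 0, 0], [0.003, 0, 0], [0.004, 0, 0], [0.005, 0, 0], [0.006, 0, 0], [0.006, 0, 0], [0.006, 0, 0]]' --delta_rot '[[0, 0, 0], [0, 0, 0], [0, 0, 0], [0, 0, 0], [0, 0, 0], [0, 0, 0], [0, 0, 0], [0, 0, 0]]'

```text
clock: 13.72
eef_pos: [0.5343, 0.1396, 0.0761]
tool_rot: [0.794, 0.608, 0.001, 0.0]
ft_force: [-0.3, -0.5, 5.9]
grip_width: 0.0244
```

```bash
python3 -c "
from h import *
rl()"
```

```text
s 0.1317 t -0.0001 Ftool [-0.54 -0.11 -5.9 ]
```

>>> jog_arm --jaw '[1, 1, 1, 1, 1, 1, 1, 1]' --linear '[[0.0005, 0, 0], [0.001, 0, 0], [0.0015, 0, 0], [0.002, 0, 0], [0.0025, 0, 0], [0.0025, 0, 0], [0.0025, 0, 0], [0.0025, 0, 0]]' --delta_rot '[[0, 0, 0], [0, 0, 0], [0, 0, 0], [0, 0, 0], [0, 0, 0], [0, 0, 0], [0, 0, 0], [0, 0, 0]]'

```text
clock: 14.38
eef_pos: [0.535, 0.1422, 0.0761]
tool_rot: [0.794, 0.608, 0.001, -0.0]
ft_force: [-0.3, 0.2, 4.8]
grip_width: 0.0244
```

```bash
python3 -c "
from h import *
rl();snap('wrist','w13'); rl()"; python3 meas.py w13
```

```text
s 0.1344 t -0.0001 Ftool [ 0.12 -0.29 -4.82]
s 0.1344 t -0.0001 Ftool [-0.23 -0.04 -6.4 ]
w13
knobtop s 0.1336 t -0.0009 z 0.0949 n1023
notch robot s 0.1378 sd 0.0006 t -0.0426 z 0.0392 n84
tick s 0.1336 sd 0.0108 t -0.0212 z 0.0543 n187
block s 0.0999..0.1671 mid 0.1335
```

>>> jog_arm --jaw '[1, 1, 1, 1, 1, 1, 1, 1]' --linear '[[0.0005, 0, 0], [0.001, 0, 0], [0.0015, 0, 0], [0.0015, 0, 0], [0.0015, 0, 0], [0.0015, 0, 0], [0.0015, 0, 0], [0.0015, 0, 0]]' --delta_rot '[[0, 0, 0], [0, 0, 0], [0, 0, 0], [0, 0, 0], [0, 0, 0], [0, 0, 0], [0, 0, 0], [0, 0, 0]]'

```text
clock: 15.1
eef_pos: [0.5355, 0.1442, 0.0761]
tool_rot: [0.794, 0.608, 0.001, -0.0]
ft_force: [0.3, 1.4, 4.3]
grip_width: 0.0244
```

```bash
python3 -c "
from h import *
rl();snap('wrist','w14'); rl()"; python3 meas.py w14
```

```text
s 0.1365 t -0.0001 Ftool [ 1.4  -0.09 -4.33]
s 0.1365 t -0.0001 Ftool [ 3.21 -0.33 -5.89]
w14
knobtop s 0.1358 t -0.0009 z 0.0949 n1027
notch robot s 0.1379 sd 0.0006 t -0.0427 z 0.0391 n85
tick s 0.1357 sd 0.0102 t -0.0211 z 0.0542 n189
block s 0.1020..0.1692 mid 0.1356
```

>>> jog_arm --jaw '[1, 1, 1, 1, 1, 1, 1, 1]' --linear '[[0.0005, 0, 0], [0.001, 0, 0], [0.0015, 0, 0], [0.0015, 0, 0], [0.0015, 0, 0], [0.0015, 0, 0], [0.0015, 0, 0], [0.0015, 0, 0]]' --delta_rot '[[0, 0, 0], [0, 0, 0], [0, 0, 0], [0, 0, 0], [0, 0, 0], [0, 0, 0], [0, 0, 0], [0, 0, 0]]'

```text
clock: 15.82
eef_pos: [0.5359, 0.1457, 0.0761]
tool_rot: [0.794, 0.608, 0.002, -0.0]
ft_force: [0.7, 2.7, 6.2]
grip_width: 0.0244
```

```bash
python3 -c "
from h import *
rl();snap('wrist','w15'); rl()"; python3 meas.py w15
```

```text
s 0.1380 t -0.0000 Ftool [ 2.81 -0.01 -6.14]
s 0.1380 t -0.0001 Ftool [ 2.34  0.19 -5.09]
w15
knobtop s 0.1373 t -0.0009 z 0.0949 n1020
notch robot s 0.1378 sd 0.0006 t -0.0427 z 0.0391 n84
tick s 0.1372 sd 0.0105 t -0.0210 z 0.0542 n189
block s 0.1036..0.1709 mid 0.1373
```

A forward pull of about 2.5 N shows the ball is on the near slope of the notch, dropping in. By camera about 0.5 mm remains.

>>> jog_arm --jaw '[1, 1, 1, 1, 1, 1, 1, 1]' --linear '[[0.0003, 0, 0], [0.0006, 0, 0], [0.0006, 0, 0], [0.0006, 0, 0], [0.0006, 0, 0], [0.0006, 0, 0], [0.0006, 0, 0], [0.0006, 0, 0]]' --delta_rot '[[0, 0, 0], [0, 0, 0], [0, 0, 0], [0, 0, 0], [0, 0, 0], [0, 0, 0], [0, 0, 0], [0, 0, 0]]'

```text
clock: 16.53
eef_pos: [0.536, 0.1459, 0.0761]
tool_rot: [0.794, 0.608, 0.001, -0.0]
ft_force: [-0.4, -0.5, 5.5]
grip_width: 0.0246
```

```bash
python3 -c "
from h import *
rl();snap('wrist','w16'); rl()
for i in range(4): bot.camera('top'); rl()"; python3 meas.py w16
```

```text
s 0.1382 t -0.0000 Ftool [-0.58 -0.28 -5.51]
s 0.1382 t -0.0001 Ftool [ 1.13  0.08 -4.99]
s 0.1382 t -0.0001 Ftool [ 1.01 -0.66 -5.07]
s 0.1382 t -0.0001 Ftool [ 0.59 -0.58 -5.92]
s 0.1382 t -0.0001 Ftool [ 0.29 -0.4  -5.89]
s 0.1382 t -0.0001 Ftool [ 0.41 -0.23 -5.41]
w16
knobtop s 0.1374 t -0.0009 z 0.0949 n1021
notch robot s 0.1377 sd 0.0006 t -0.0426 z 0.0391 n84
tick s 0.1374 sd 0.0104 t -0.0210 z 0.0543 n193
block s 0.1038..0.1710 mid 0.1374
```

Force fell to about 0.5 N and the carriage moved only 0.2 mm for 0.6 mm commanded, so it appears seated. A gentle 0.5 mm nudge will show whether the detent resists.

>>> jog_arm --jaw '[1, 1, 1, 1, 1, 1, 1, 1]' --linear '[[0.0003, 0, 0], [0.0005, 0, 0], [0.0005, 0, 0], [0.0005, 0, 0], [0.0005, 0, 0], [0.0005, 0, 0], [0.0005, 0, 0], [0.0005, 0, 0]]' --delta_rot '[[0, 0, 0], [0, 0, 0], [0, 0, 0], [0, 0, 0], [0, 0, 0], [0, 0, 0], [0, 0, 0], [0, 0, 0]]'

```text
clock: 17.45
eef_pos: [0.536, 0.146, 0.0761]
tool_rot: [0.794, 0.608, 0.001, 0.0]
ft_force: [-0.3, -1.1, 5.6]
grip_width: 0.0243
```

```bash
python3 -c "
from h import *
rl();snap('wrist','w17'); rl()
for i in range(3): bot.camera('top'); rl()"; python3 meas.py w17
```

```text
s 0.1383 t -0.0001 Ftool [-1.16  0.04 -5.59]
s 0.1383 t -0.0001 Ftool [-0.8  -0.07 -6.35]
s 0.1383 t -0.0001 Ftool [-0.49  0.54 -5.86]
s 0.1383 t -0.0001 Ftool [-0.37 -0.98 -5.61]
s 0.1383 t -0.0001 Ftool [-1.17 -0.28 -4.88]
w17
knobtop s 0.1375 t -0.0009 z 0.0949 n1012
notch robot s 0.1375 sd 0.0006 t -0.0426 z 0.0392 n83
tick s 0.1375 sd 0.0109 t -0.0210 z 0.0542 n193
block s 0.1039..0.1711 mid 0.1375
```

The carriage moved 0.1 mm for a 0.5 mm nudge and the force went to about -0.8 N, so the detent is holding it. The ticks agree to 0.0 mm. I'll do a final visual check.

```bash
python3 -c "
from h import *
snap('scene','s18');st()
im,d,c=load('s18');a=cv2.resize(im[130:290,240:440],None,fx=4,fy=3.7,interpolation=cv2.INTER_CUBIC);cv2.imwrite('pics/s18z.png',a[:,:,::-1])
"
```

```text
t 17.7 p [0.536  0.146  0.0761] psi 74.86 z [ 1.5e-03  8.0e-04 -1.0e+00] F [ 0.36 -0.53  5.19] w 0.0244 j [ 0.27  0.48 -0.12  0.97  0.    0.53]
```

View pics/w17.png

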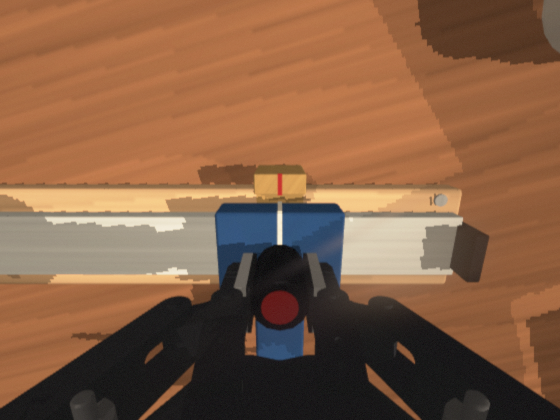

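View pics/s18z.png

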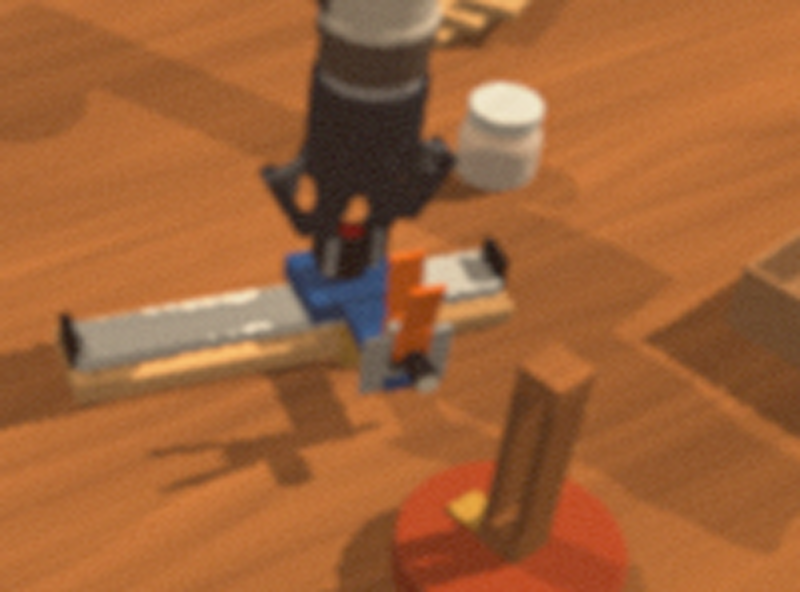

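View pics/s18.png

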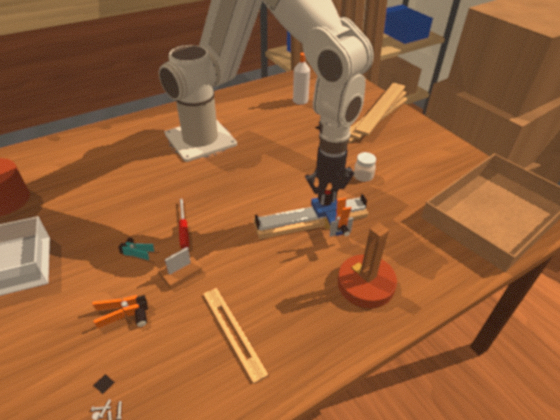

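The white tick (280,222) and red tick (280,184) line up in the wrist view. The clip is on the plate, the knob is gripped, and the bystanders have not moved. I'll hand in.

```bash
python3 -c "
from h import *
print(bot.job_done())"
```

```text
the job is handed in; nothing more can be done
None
```

The job is done and handed in at about 17.7 s of the 51 s allowed. The orange clip lamp is on the steel plate, and the carriage is held still in the notch with the knob gripped.

**Clip:** I squeezed it off the rack and lowered it over the plate until the edge was about 9 mm below the pivot, then released it. Light contact of about 8 N came up while lowering, and I relieved it before letting go. It sprang shut evenly on the plate and rode along with the carriage.

**Carriage:** I slid it about 138 mm and felt the ball drop in. The carriage pulled forward with about 2.5 N, then went neutral. A gentle 0.5 mm nudge moved it only 0.1 mm, so the detent is holding it.

**Last checks:**
- The tick lines agree to within about 0.3 mm in the wrist camera.
- Force along the rail was under about 1 N.
- A steady vertical load of about 5 N on the tool remained while gripping the knob; I left it.
- By eye in the last scene picture, the stand, screwdriver, slat and jar are where they were; I did not measure them.
- No check failed. The scene camera read about 3–5 mm farther out in x than the top and wrist cameras for the plate and clip, so I used the other two.

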